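Pin the brake link, then mesh the splined key and hold the spindle release down

TASK

On the indexing fixture, first push the headed clevis pin down through the fork and lug until its head seats on the fork. Then take the T-handled splined key out of the stand, turn it until its splines mesh with the slots of the upright spindle socket, and slide it fully home, so that its collar sits on the socket's face against the spring plunger inside. Finish while still gripping the key and pressing it home (let go and the spring lifts it), and do not shove or take any of the other loose things.

Things in the scene. Friction and masses are not known exactly. Their poses are not given: they have to be found in the camera images.
- fixture: Fixed dark steel base plate 120 x 260 x 20 mm. Origin: centre of its underside; y along the long side, towards the socket; z up. Socket axis at y = +70 mm, pin axis at y = -70 mm. The fork (50 x 58 mm in plan, top at z = 85 mm) stands under the pin; a flat aluminium link lies between fork and socket (top at z = 68 mm).
- pin (a joint): Vertical steel pin (shank 10 mm, round head 24 mm across, 8 mm thick) sliding straight down in fork and lug. Value: m pushed down. 0 = underside of head 30 mm above the fork, 0.030 = seated on it. Starts at 0 to 0.010. Stiff fit: about 5 N of friction (a little more when pushed fast); stays where it is left.
- pin_head (a point): Centre of the top of the pin's head; moves with the pin; 123 mm above the table at pin value 0, 93 mm when seated. z up.
- socket: Upright round steel spindle nose, 58 mm diameter, 80 mm tall, fixed on the fixture, turned at random about the vertical; does not rotate. Origin: centre of its underside, 20 mm above the table. Cross-shaped spline hole in its top: four slots along its own +x, -x, +y, -y, each 9 mm wide and reaching 15.5 mm from the axis, 46 mm deep, mouth bevelled 1.5 mm.
- socket_face (a point): Centre of the socket's top face (mouth of the spline hole), 100 mm above the table; axes as socket, z up.
- plunger (a joint): Spring plunger (8 mm round brass pin) on the axis inside the spline hole. Value in m pushed down: 0 = up, its tip 30 mm below the socket's face; 0.010 when the key is fully home; it pushes back with 6 N at 0 and 10 N at 0.010. The key's weight alone does not move it.
- stand: Fixed aluminium stand 170 (x) x 90 (y) x 68 mm with two 33 mm round holes in its top plate at x = -42 and +42 mm; the T-handled key hangs in one of them and the knob-headed key in the other, either way round. Origin: centre of its underside, z up; the top plate is 60 to 68 mm above the table.
- key: T-handled splined key, loose, about 0.25 kg, hanging upright in the stand, collar resting on its top. Origin: on the axis at the underside of the collar; z up towards the handle; x along the T bar. Collar 38 mm across, 8 mm thick above the origin; shank 14 mm diameter; T bar 70 (x) x 14 (y) x 18 mm high, at z = 44 to 62 mm.
- key_tip (a point): Lower end of the key's splined stem, on the axis, 40 mm below the key's origin. From here up to the collar the stem is a cross of four splines along the key's +x, -x, +y, -y, each 6 mm thick and reaching 14 mm from the axis, lower ends rounded. It meshes in any of the four quarter turns.
- key_grip (a point): Middle of the key's T bar, on the key's axis, 53 mm above the key's origin; axes as key. Grip here across the 14 mm width (along the key's y).
- knob_key: Bystander: a similar key with a round black knob (36 mm) instead of a T bar, and a plain round stem, loose in the stand's other hole, its top 53 mm above the stand. Origin as for the key.
- vee_block: Bystander: steel vee block 50 x 70 x 40 mm at the left. Origin: centre of its underside.
- wrench: Bystander: wrench 160 mm long lying on the table at the right.
- mould_insert: Bystander: steel mould insert 80 x 60 x 44 mm at the back, away from the robot. Origin: centre of its underside.
- oil_bottle: Bystander: white bottle with a black cap, 52 mm diameter, 130 mm tall, at the back. Origin: centre of its underside.
- brush: Bystander: brush lying at the back.
- collar: Bystander: dark steel ring, 60 mm outside, 36 mm inside, 16 mm high, lying on the left. Origin: centre of its underside.
Mind the look-alikes: they are no part of the job. What is shaped like the key but pink or red is not meant.

How it is judged:
On the way, in this order (a step that is already met when the one before it is completed fails the run):
1. the headed pin is pushed down until its head seats on the fork (within 2 mm) (value of joint pin above 0.028 m), for 0.2 s.
2. the T-handled key is lifted clear out of the stand in the fingers (contact force between the fingers and key above 2 N and z of key in the frame of stand above 0.112 m), for 0.1 s.
3. the key's splines are meshed in the socket, upright and at least 10 mm deep, the key still in the fingers (contact force between the fingers and key above 2 N and horizontal distance between key and socket_face below 0.003 m and angle between key's own z axis and vertical below 0.08 rad and (angle between the x axis of key and the x axis of socket, either way round below 0.13 rad or angle between the x axis of key and the y axis of socket, either way round below 0.13 rad) and z of key in the frame of socket_face below 0.03 m), for 0.1 s.
At the end, for the whole second after the job is handed in: Pin head within 2 mm of its seat; key upright (0.08 rad) in the socket, splines meshed in any quarter turn (0.13 rad), on the axis within 3 mm, collar within 2 mm of the face, plunger pushed down over 8 mm, fingers still on the key with over 2 N (value of joint pin above 0.028 m and contact force between the fingers and key above 2 N and horizontal distance between key and socket_face below 0.003 m and angle between key's own z axis and vertical below 0.08 rad and (angle between the x axis of key and the x axis of socket, either way round below 0.13 rad or angle between the x axis of key and the y axis of socket, either way round below 0.13 rad) and z of key in the frame of socket_face below 0.002 m and value of joint plunger above 0.008 m); the arm keeps its last pose, push and grip.
It fails at once if one of the other loose things is moved more than 30 mm (distance of any of vee_block, wrench, mould_insert, oil_bottle, brush, collar, knob_key from where it was at the start of the episode above 0.03 m).
It also fails if it takes over 45 s, if anything falls off the work surface, if the arm or the gripper's body presses on something with over 40 N, if the wrist force passes 120 N, or if a joint passes its speed limit or range.

ROBOT

A 6-joint arm with a two-finger parallel gripper is mounted at the origin on the work surface. World frame = base frame: x ahead of the robot, y to its left, z up, the work surface at z = 0. Lengths are in m, angles in rad, forces in N, time in s.
With the tool pointing down it reaches from about 0.275 to 0.775 m from the base axis. Payload 14.6 kg.
Tool frame: the origin (TCP) lies at the very end of the fingers, on their centre line; the grasp point (between the pads) lies 19 mm behind it; z points along the fingers, y is the direction in which the jaws open and shut (so a half turn about z gives the same grasp; the last joint's range is limited). The gripper opens to 85 mm and grips with 20 to 120 N. Pads are 22 mm wide; open, the fingers measure 114 mm over their backs; the gripper's body (76 mm by 85 mm) begins 54 mm behind the grasp point. The pads swing forward as they close: fully open they stand 13 mm farther back than shut.
Start: joints at [-1.391, 0.263, -0.048, 1.259, 0, 1.415], TCP at [0.172, -0.496, 0.231] pointing down, gripper open.
Joint ranges: [-2.65, 2.65], [-0.89, 1.7], [-1.18, 1.37], [-2.13, 2.11], [-1.35, 1.29], [-3.14, 3.14]. Speed limits (rad/s): [1.89, 1.89, 2.57, 2.79, 3.14, 3.14].

INTERFACE

Orientations are given as [roll, pitch, yaw] about the fixed x, y, z axes, in that order (R = Rz(yaw) Ry(pitch) Rx(roll)).
In Python, from rig import arm, viewer gives the robot as it stands. The module is installed in compiled form; this text tells all that it offers.
- The arm moves only by the tool move_arm, never from a script. Its argument "series" is a list of rows, each a list of 5 numbers: the gripper's target within -1 to 1 (shut at 1, half-way at 0, fully open at -1), then the shift along the tool's x, y, z in mm, then the turn about the tool's z in rad. In form: [[gripper, x, y, z, turn], ...]. A call has 1 to 5 rows; each row is the pose to reach, as a shift and turn from the pose commanded when the call began, along the tool's axes at that moment; what a row does not reach only later rows make up. A row lasts 1/12 s, in which the tool goes at most 41.7 mm and 7.16 degrees, less where a joint would pass 70% of its speed; a pose out of reach is approached as far as the arm can. A call with a gripper value outside its range is refused whole. The fingers move at their own pace and stop on an object; "force" is the grip in N (left out, the last holds). Time passes only in rows, so rows that repeat a pose let the fingers close. It gives the time, the measured TCP pose, the force and the opening at its end, in the units of the state.
- arm.get_obs(): the state, without advancing time (a new reading comes with each control period).
- viewer.grab_frame(name): name is "side" or "top" or "wrist"; returns a dict with "frame" (420x560x3 uint8, blue, green, red), "K" (3x3 intrinsics, pixels), "dist" ([k1, k2, p1, p2, k3] as OpenCV has them; the pictures are not rectified), "origin" and "attitude" of the camera in the world; the wrist camera has in their place "hand_eye" (4x4, takes a point from camera to tool coordinates, whose origin is the TCP and whose axes are the flange's). Camera axes: x right, y down, z forward; pixel columns grow to the right and rows downward; lengths in m; the calibration is good to about 2 mm. A picture is of the moment at which its call begins: read the wrist's pose just before it. There is no depth.
- arm.close_job(): hands the job in, once; it reports no verdict.
The state is a dict: "time_s": time; "q": joint angles; "qvel": joint speeds; "joint_efforts": joint torques, N m; "ee_pos": TCP position; "tool_rot": TCP orientation; "force": force on the tool from outside, world axes, zero at the start; "torque": the same for the moment, N m; "gripper_width": finger opening in m.
Only numpy, scipy, OpenCV 4.12 (cv2) and the standard library are available. Lean on these libraries where they do the work, as an engineer would, in place of code of your own. Each camera call takes 0.05 s, during which the arm holds its last target. There are 200 camera calls.

## Working session

There is one attempt and no reset: what is moved stays moved. The work goes in short steps, Python scripts to look and compute and a tool call to move; the robot and the scene stay as the last step left them, time stands still between calls to the robot, and variables do not carry over. Pictures are saved under pics/ and viewed, about 8 in all and at most 12, crops included, and the job is handed in when it is done.

Besides the shell and the picture viewer there is one more tool, called after "Call:" as name(argument=value, ...) on one line, values as JSON. move_arm: Moves the arm, as the interface text tells. Its arguments: {"type":"object","properties":{"series":{"type":"array","items":{"type":"array","items":{"type":"number"}}},"force":{"type":"number"}},"required":["series"]}

```bash
mkdir -p pics
cat > h.py <<'E'
import numpy as np, cv2, json, pickle
from rig import arm, viewer
from scipy.spatial.transform import Rotation as R
def rot(a):
    a=np.array(a,float)
    if a.shape==(3,3): return a
    if a.size==3: return R.from_euler('xyz',a.ravel()).as_matrix()
    return R.from_quat(a).as_matrix()
def snap(name,fn):
    o=arm.get_obs(); f=viewer.grab_frame(name)
    T=np.eye(4)
    if name=='wrist':
        B=np.eye(4);B[:3,:3]=rot(o['tool_rot']);B[:3,3]=o['ee_pos'];T=B@np.array(f['hand_eye'])
    else: T[:3,:3]=rot(f['attitude']);T[:3,3]=f['origin']
    cv2.imwrite('pics/'+fn+'.png',f['frame'])
    pickle.dump(dict(K=np.array(f['K']),d=np.array(f['dist']),T=T),open(fn+'.pkl','wb'))
    return f
def ray(fn,uv):
    c=pickle.load(open(fn+'.pkl','rb'))
    p=cv2.undistortPoints(np.array(uv,float).reshape(-1,1,2),c['K'],c['d']).reshape(-1,2)
    D=np.c_[p,np.ones(len(p))]@c['T'][:3,:3].T
    return c['T'][:3,3],D
def onz(fn,uv,z):
    o,D=ray(fn,uv); z=np.broadcast_to(z,len(D))
    return o+D*((z-o[2])/D[:,2])[:,None]
def proj(fn,P):
    c=pickle.load(open(fn+'.pkl','rb')); Ti=np.linalg.inv(c['T'])
    return cv2.projectPoints(np.array(P,float).reshape(-1,1,3),cv2.Rodrigues(Ti[:3,:3])[0],Ti[:3,3],c['K'],c['d'])[0].reshape(-1,2)
E
python3 - <<'E'
from h import *
o=arm.get_obs(); print(o)
for n in('top','side'):
    f=snap(n,n+'0'); print(n,f['K'],f['dist'],f['origin'],f['attitude'])
E
```

```text
{'time_s': 0.0, 'q': array([-1.39132336e+00,  2.63539225e-01, -4.89468969e-02,  1.25935889e+00,
       -6.52691161e-06,  1.41547902e+00]), 'qvel': array([-1.43915652e-03, -7.66428169e-05, -3.44870119e-05, -1.66936128e-03,
       -7.61174477e-04, -2.06587378e-04]), 'joint_efforts': array([-1.43892645e-03, -6.37611866e+01,  3.84561110e+01,  1.34412610e-02,
       -1.02040026e-04,  1.05844447e-05]), 'ee_pos': array([ 0.17243723, -0.4955962 ,  0.23081298]), 'tool_rot': array([-3.14055559e+00, -1.55775935e-04,  3.34790195e-01]), 'force': array([-0.38144336,  0.30011476, -0.29550461]), 'torque': array([-0.02607213, -0.04807274, -0.01821415]), 'gripper_width': 0.0854109318999748}
top [[489.69694335   0.         277.78792976]
 [  0.         489.69694335 214.36104991]
 [  0.           0.           1.        ]] [-0.10014131  0.          0.          0.          0.        ] [ 0.52327785 -0.01850944  1.51364136] [-3.07434584 -0.0099002  -1.56099399]
side [[535.32293974   0.         278.02348314]
 [  0.         535.32293974 200.80935678]
 [  0.           0.           1.        ]] [0.06383888 0.         0.         0.         0.        ] [0.47854608 1.0463513  0.93310579] [-2.22937659  0.00962154 -3.03654771]
```

```bash
python3 -c "
import cv2
a=cv2.imread('pics/top0.png');b=cv2.imread('pics/side0.png')
cv2.imwrite('pics/t1.png',cv2.resize(a,(800,600),interpolation=cv2.INTER_CUBIC));cv2.imwrite('pics/s1.png',cv2.resize(b,(800,600),interpolation=cv2.INTER_CUBIC))"
```

```text
(no output)
```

View pics/t1.png

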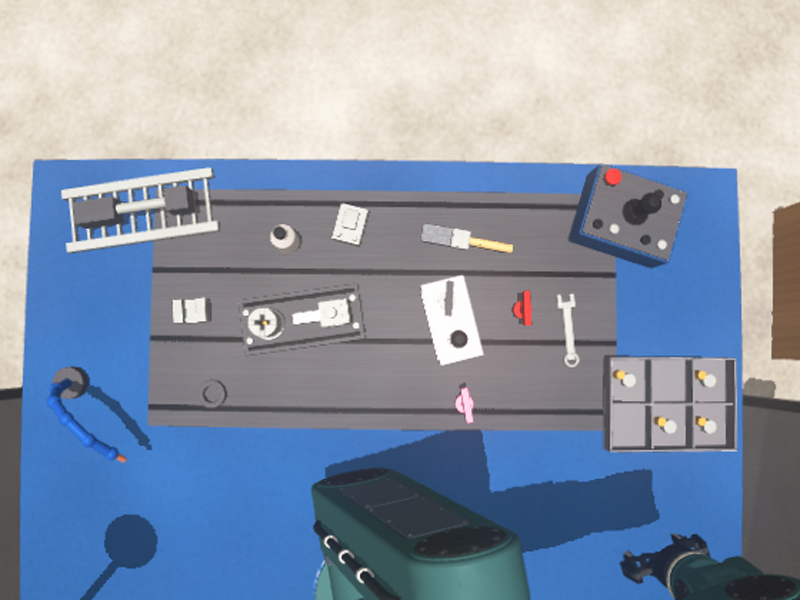

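View pics/s1.png

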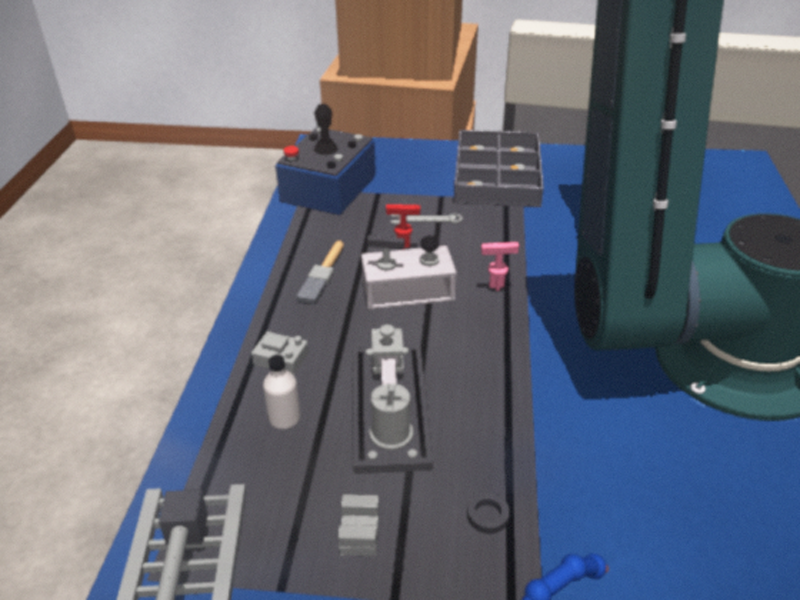

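The top view shows the socket at about (264,322), the pin at (334,312), the stand at (453,320), the T key in the stand's far hole at (447,298) and the knob key at (459,339), all in 800-wide pixels. The side view agrees.

Run:
```python
from h import *
k=.7
n=['sock','pin','keybar top','bar end far','bar end near','knob']
uv=k*np.array([[263.5,321],[334,312],[447.5,298],[449.5,281],[446,315],[459,339]])
z=[.1,.119,.13,.13,.13,.121]
for a,b in zip(n,onz('top0',uv,z)): print(a,b.round(4))
print('stand corners',onz('top0',k*np.array([[421,284],[465,277],[483,354],[440,364]]),.068).round(4))
print('side',onz('side0',k*np.array([[390,398],[387,329],[386,262],[430,243]]),[.1,.119,.13,.121]).round(4))
a=cv2.imread('pics/top0.png')
c=np.hstack([cv2.resize(a[185:265,160:260],(400,320),interpolation=cv2.INTER_CUBIC),cv2.resize(a[180:260,280:380],(400,320),interpolation=cv2.INTER_CUBIC)])
cv2.imwrite('pics/c1.png',c)
```

```text
sock [0.5858 0.2383 0.1   ]
pin [0.6045 0.094  0.119 ]
keybar top [ 0.634  -0.1318  0.13  ]
bar end far [ 0.668  -0.1356  0.13  ]
bar end near [ 0.6002 -0.129   0.13  ]
knob [ 0.5531 -0.1559  0.121 ]
stand corners [[ 0.6676 -0.0816  0.068 ]
 [ 0.6832 -0.1731  0.068 ]
 [ 0.5236 -0.2111  0.068 ]
 [ 0.5023 -0.1221  0.068 ]]
side [[ 0.5816  0.2478  0.1   ]
 [ 0.6014  0.1136  0.119 ]
 [ 0.6226 -0.0555  0.13  ]
 [ 0.5492 -0.1357  0.121 ]]
```

View pics/c1.png

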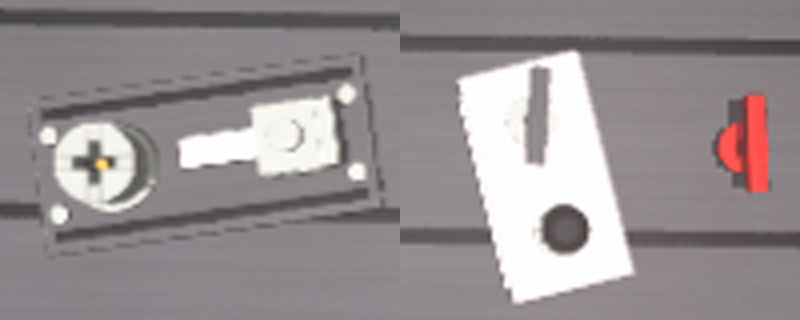

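The crop shows the cross hole centred near (95,163), the pin head near (290,135) and the T bar running from (540,67) to (537,165). I'll shut the gripper and move over to the pin.

Call:
move_arm(series=[[1,34,-23,-6,0.1],[1,68,-46,-12,0.2],[1,102,-69,-18,0.335],[1,136,-92,-24,0.335],[1,170,-115,-30,0.335]])

```text
time_s: 0.52
ee_pos: [0.2942, -0.3318, 0.2609]
tool_rot: [-3.141, 0.0, -0.003]
force: [0.2, -1.4, 0.5]
gripper_width: 0.0255
```

```bash
cat >> h.py <<'E'
def to(p,yaw=None):
    o=arm.get_obs(); M=rot(o['tool_rot']); y=o['tool_rot'][2]
    s=M.T@(np.array(p)-o['ee_pos'])*1000
    print('t',round(o['time_s'],2),'ee',o['ee_pos'].round(4),'rpy',o['tool_rot'].round(4),'F',o['force'].round(1),'w',round(o['gripper_width'],4),'q6',o['q'][5].round(2))
    print('shift mm',s.round(1),'turn',None if yaw is None else round(y-yaw,3))
E
python3 -c "
from h import *; to([.59,.097,.26],0)"
```

```text
t 0.52 ee [ 0.2942 -0.3318  0.2609] rpy [-3.1412e+00  2.0000e-04 -2.9000e-03] F [ 0.2 -1.4  0.5] w 0.0255 q6 2.11
shift mm [ 294.6 -429.7    1.1] turn -0.003
```

Call:
move_arm(series=[[1,23,-33,0,-0.12],[1,46,-66,0,-0.24],[1,69,-99,0,-0.36],[1,92,-132,0,-0.48],[1,115,-165,0,-0.6]])

```text
time_s: 0.93
ee_pos: [0.4093, -0.1666, 0.2609]
tool_rot: [3.142, 0.0, 0.606]
force: [0.5, -1.3, 0.2]
gripper_width: -0.0002
```

```bash
python3 -c "
from h import *; to([.56,.09,.26],1.57)"
```

```text
t 0.93 ee [ 0.4093 -0.1666  0.2609] rpy [3.1416 0.     0.6056] F [ 0.5 -1.3  0.2] w -0.0002 q6 1.96
shift mm [ 270.  -125.2    0.9] turn -0.964
```

Call:
move_arm(series=[[1,36,-17,0,-0.12],[1,72,-34,0,-0.24],[1,108,-50,0,-0.36],[1,144,-67,0,-0.48],[1,180,-84,0,-0.6]])

```text
time_s: 1.35
ee_pos: [0.5103, 0.0045, 0.2608]
tool_rot: [-3.141, 0.0, 1.206]
force: [1.1, -1.0, 0.0]
gripper_width: -0.0002
```

```bash
python3 -c "
from h import *; to([.57,.08,.26],1.57)"
```

```text
t 1.35 ee [0.5103 0.0045 0.2608] rpy [-3.1414e+00  1.0000e-04  1.2059e+00] F [ 1.1 -1.   0. ] w -0.0002 q6 1.78
shift mm [91.8 28.8  0.7] turn -0.364
```

Call:
move_arm(series=[[1,31,10,0,-0.12],[1,62,19,0,-0.24],[1,92,29,0,-0.364],[1,92,29,0,-0.364],[1,92,29,0,-0.364]])

```text
time_s: 1.77
ee_pos: [0.5706, 0.0788, 0.26]
tool_rot: [-3.14, -0.0, 1.566]
force: [-0.0, 0.1, 0.7]
gripper_width: 0.0
```

```bash
python3 -c "
from h import *; snap('wrist','w1'); to([.604,.097,.26],1.57)
print(proj('w1',[[.604,.097,.115],[.586,.238,.1]]),pickle.load(open('w1.pkl','rb')))"
```

```text
t 1.82 ee [0.5701 0.0779 0.2603] rpy [-3.1404e+00  2.0000e-04  1.5635e+00] F [ 0.2 -0.  -0.2] w 0.0001 q6 1.57
shift mm [19.4 33.8  0.3] turn -0.006
[[317.65305254 173.47887125]
 [297.50746121  -0.39992875]] {'K': array([[332.80817323,   0.        , 278.25036951],
       [  0.        , 332.80817323, 207.38018525],
       [  0.        ,   0.        ,   1.        ]]), 'd': array([-0.0388953,  0.       ,  0.       ,  0.       ,  0.       ]), 'T': array([[ 0.99998848, -0.00337591, -0.0034132 ,  0.5706304 ],
       [-0.00414283, -0.96607284, -0.25823653,  0.14331671],
       [-0.00242561,  0.2582477 , -0.96607569,  0.40196039],
       [ 0.        ,  0.        ,  0.        ,  1.        ]])}
```

View pics/w1.png

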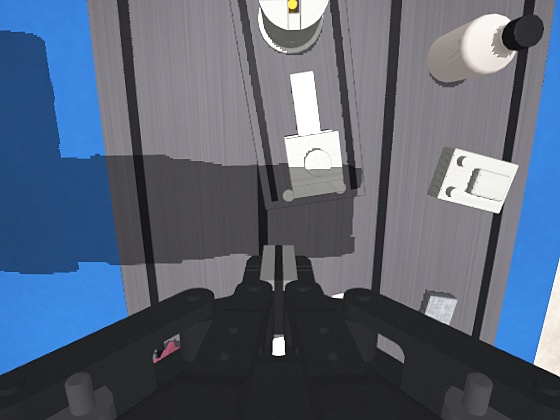

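The wrist view shows the pin head at about (317.5,161), the bottom of the socket mouth at the top edge with its brass plunger at (292,5), and the shut fingers below.

```bash
python3 -c "
from h import *
for z in (.113,.118,.123): print(onz('w1',[[317.5,161]],z).round(4))
print(onz('w1',[[292,5]],.07).round(4))
to([.604,.104,.135],1.57)"
```

```text
[[0.6038 0.1076 0.113 ]]
[[0.6032 0.1082 0.118 ]]
[[0.6027 0.1088 0.123 ]]
[[0.5826 0.243  0.07  ]]
t 1.82 ee [0.5701 0.0779 0.2603] rpy [-3.1404e+00  2.0000e-04  1.5635e+00] F [ 0.2 -0.  -0.2] w 0.0001 q6 1.57
shift mm [ 26.4  33.9 125.3] turn -0.006
```

Call:
move_arm(series=[[1,14,17,35,0],[1,28,34,70,0],[1,28,34,100,0],[1,28,34,120,0],[1,28,34,128,0]])

```text
time_s: 2.23
ee_pos: [0.6026, 0.1044, 0.13]
tool_rot: [-3.137, 0.0, 1.562]
force: [0.2, -0.9, -0.1]
gripper_width: 0.0002
```

Call:
move_arm(series=[[1,0,0,4,0],[1,0,0,8,0],[1,0,0,12,0],[1,0,0,16,0],[1,0,0,20,0]])

```text
time_s: 2.65
ee_pos: [0.6049, 0.1053, 0.1135]
tool_rot: [3.14, -0.0, 1.563]
force: [0.3, -0.4, 4.1]
gripper_width: -0.0001
```

Call:
move_arm(series=[[1,0,0,4,0],[1,0,0,8,0],[1,0,0,12,0],[1,0,0,15,0],[1,0,0,18,0]])

```text
time_s: 3.07
ee_pos: [0.6049, 0.1053, 0.0948]
tool_rot: [3.141, 0.0, 1.564]
force: [1.8, -2.6, 5.0]
gripper_width: 0.0001
```

Call:
move_arm(series=[[1,0,0,1.5,0],[1,0,0,1.5,0],[1,0,0,1.5,0],[1,0,0,1.5,0]])

```text
time_s: 3.4
ee_pos: [0.6039, 0.1056, 0.0931]
tool_rot: [-3.14, -0.0, 1.564]
force: [-0.1, -0.1, 0.1]
gripper_width: 0.0004
```

Call:
move_arm(series=[[1,0,0,0.7,0],[1,0,0,1.4,0],[1,0,0,1.4,0],[1,0,0,1.4,0]])

```text
time_s: 3.73
ee_pos: [0.6041, 0.1055, 0.0929]
tool_rot: [3.141, -0.0, 1.564]
force: [-5.9, -0.3, 15.0]
gripper_width: 0.0002
```

The pin is seated: 15 N at z = 0.093. I'll lift and look at the socket from above.

Call:
move_arm(series=[[-1,0,0,-40,0],[-1,16,-5,-80,0],[-1,40,-10,-120,0],[-1,66,-19,-150,0],[-1,66,-19,-150,0]])

```text
time_s: 4.15
ee_pos: [0.586, 0.1747, 0.2474]
tool_rot: [3.136, -0.002, 1.566]
force: [0.6, 0.2, 0.8]
gripper_width: 0.0606
```

```bash
python3 -c "
from h import *
f=snap('wrist','w2'); 
a=proj('w2',[[.583,.242,.1],[.604,.105,.093]]);print(a)
u,v=a[0].astype(int); u=max(u,70);v=max(v,52);print(u,v)
cv2.imwrite('pics/w2c.png',cv2.resize(f['frame'][v-52:v+53,u-70:u+70],(800,600),interpolation=cv2.INTER_CUBIC))
to([.634,-.135,.26],3.04)"
```

```text
[[274.25505568 115.71676989]
 [297.02832641 262.69687897]]
274 115
t 4.2 ee [0.5861 0.1739 0.2455] rpy [ 3.1369e+00 -1.4000e-03  1.5663e+00] F [-0.4  0.3 -0.1] w 0.0679 q6 1.73
shift mm [-308.7   49.4  -14.7] turn -1.474
```

View pics/w2c.png

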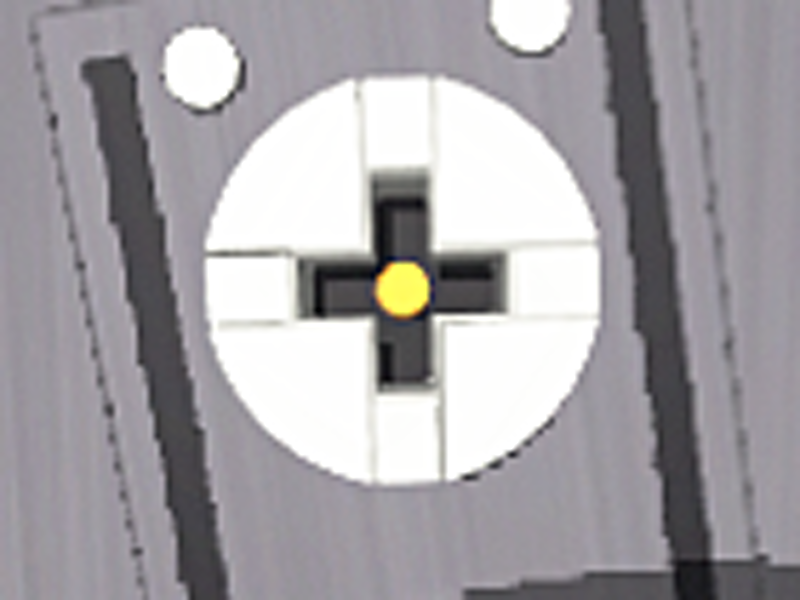

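The crop shows the socket face centred at about (402,280) in crop pixels. The slot lines run nearly parallel to the image axes, turned by only about 0.03 rad.

Run:
```python
from h import *
c=lambda p: np.array(p,float)/(800/140)-0.4+[204,63]
print('centre',onz('w2',c([[402.5,280]]),.1).round(4),'extents',onz('w2',c([[205,280],[600,280],[402,75],[402,486]]),.1).round(4))
for a,b in [((357,80),(375,480)),((434,80),(445,480)),((208,252),(597,240)),((208,325),(597,315)),((370,170),(378,390)),((428,170),(436,390)),((298,258),(508,252)),((300,320),(508,313))]:
    P=onz('w2',c([a,b]),.1); d=P[1]-P[0]; print(np.degrees(np.arctan2(d[1],d[0])).round(2)%90)
# pixel-based circle fit
f=cv2.imread('pics/w2.png',0)[63:168,204:344]
m=(f>215).astype(np.uint8); cs=max(cv2.findContours(m,cv2.RETR_EXTERNAL,cv2.CHAIN_APPROX_NONE)[0],key=cv2.contourArea)
e=cv2.fitEllipse(cs);print(e, onz('w2',[np.array(e[0])+[204,63]],.1).round(4))
```

```text
centre [[0.5828 0.2453 0.1   ]] extents [[0.5539 0.2455 0.1   ]
 [0.6118 0.2453 0.1   ]
 [0.583  0.2738 0.1   ]
 [0.5826 0.2154 0.1   ]]
2.019999999999996
1.5
1.47
1.19
1.5600000000000023
1.9699999999999989
1.35
1.64
((72.5837173461914, 45.0941162109375), (58.58160400390625, 66.2562484741211), 138.317626953125) [[0.585  0.2482 0.1   ]]
```

Call:
move_arm(series=[[-1,-41,7,-10,-0.12],[-1,-82,13,-20,-0.24],[-1,-123,20,-30,-0.36],[-1,-164,26,-30,-0.48],[-1,-204,33,-30,-0.6]])

```text
time_s: 4.62
ee_pos: [0.6158, -0.026, 0.2712]
tool_rot: [-3.141, -0.001, 2.164]
force: [0.7, 0.9, -0.1]
gripper_width: 0.0851
```

```bash
python3 -c "
from h import *; to([.65,-.13,.26],3.04)"
```

```text
t 4.62 ee [ 0.6158 -0.026   0.2712] rpy [-3.1409e+00 -7.0000e-04  2.1642e+00] F [ 0.7  0.9 -0.1] w 0.0851 q6 0.8
shift mm [-105.4  -29.8   11.2] turn -0.876
```

Call:
move_arm(series=[[-1,-24,-8,0,-0.12],[-1,-48,-16,0,-0.24],[-1,-72,-24,0,-0.36],[-1,-96,-32,0,-0.48],[-1,-114,-42,0,-0.6]])

```text
time_s: 5.03
ee_pos: [0.6443, -0.1441, 0.2699]
tool_rot: [-3.141, -0.003, 2.763]
force: [0.8, 0.8, 0.2]
gripper_width: 0.0854
```

Call:
move_arm(series=[[-1,0,0,10,-0.12],[-1,0,0,10,-0.24],[-1,0,0,10,-0.276],[-1,0,0,10,-0.276],[-1,0,0,10,-0.276]])

```text
time_s: 5.45
ee_pos: [0.6439, -0.1422, 0.2608]
tool_rot: [3.141, -0.002, 3.032]
force: [0.2, 0.2, 0.1]
gripper_width: 0.0851
```

```bash
python3 -c "
from h import *
f=snap('wrist','w3'); 
a=proj('w3',[[.635,-.135,.13]]);print(a)
u,v=a[0].astype(int); u=max(u,100);v=max(v,75);print(u,v)
cv2.imwrite('pics/w3c.png',cv2.resize(f['frame'][v-75:v+75,u-100:u+100],(800,600),interpolation=cv2.INTER_CUBIC))
to([.634,-.135,.2],3.04)"
```

```text
[[286.37896866 188.39874648]]
286 188
t 5.5 ee [ 0.6441 -0.1421  0.2611] rpy [ 3.1413e+00 -1.2000e-03  3.0322e+00] F [-0.1  0.1  0.1] w 0.0856 q6 -0.23
shift mm [10.7  5.9 61.1] turn -0.008
```

View pics/w3c.png

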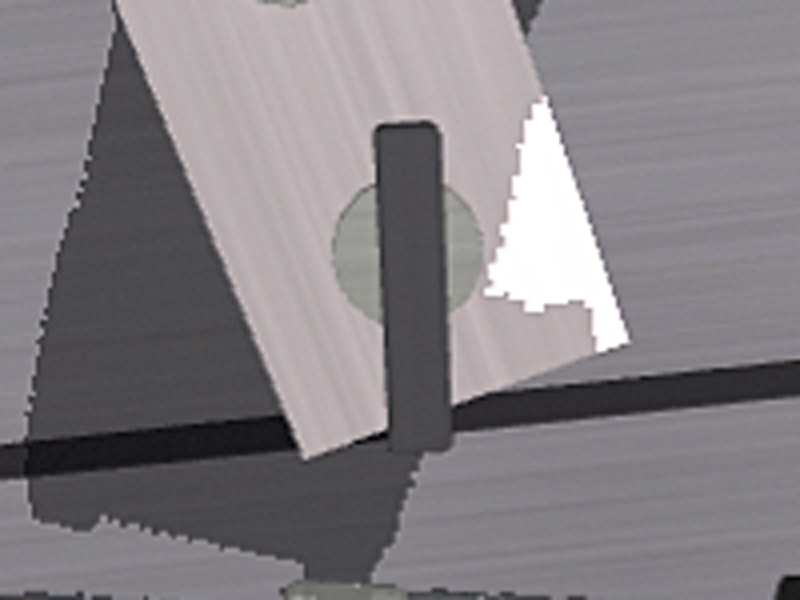

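The bar's top is clear, with corners at (376,124), (438,124), (388,450) and (452,450). The collar disc behind it is centred near (408,251).

Run:
```python
from h import *
c=lambda p: np.array(p,float)/4-.4+[186,113]
P=onz('w3',c([[376,124],[438,124],[388,450],[452,450]]),.13)
print(P.round(4),P.mean(0).round(4)); d=(P[0]+P[1]-P[2]-P[3])/2; print(np.linalg.norm(d),np.arctan2(d[1],d[0])+0, np.linalg.norm(P[0]-P[1]))
print('collar',onz('w3',c([[408,251]]),.076).round(4))
a=np.arctan2(d[1],d[0])%np.pi;print(a)
m=P.mean(0); to([m[0],m[1],.121-.019-0.000],a)
```

```text
[[ 0.5977 -0.1367  0.13  ]
 [ 0.599  -0.1242  0.13  ]
 [ 0.6667 -0.1415  0.13  ]
 [ 0.6681 -0.1278  0.13  ]] [ 0.6329 -0.1326  0.13  ]
0.06917385053565638 3.080438547363284 0.012530346726051182
collar [[ 0.6331 -0.1323  0.076 ]]
3.080438547363284
t 5.5 ee [ 0.6441 -0.1421  0.2611] rpy [ 3.1413e+00 -1.2000e-03  3.0322e+00] F [-0.1  0.1  0.1] w 0.0856 q6 -0.23
shift mm [ 12.    8.2 159.1] turn -0.048
```

Call:
move_arm(series=[[-1,6,4,35,-0.048],[-1,12,8,70,-0.048],[-1,12,8,105,-0.048],[-1,12,8,135,-0.048],[-1,12,8,150,-0.048]])

```text
time_s: 5.92
ee_pos: [0.6314, -0.132, 0.108]
tool_rot: [3.14, -0.004, 3.081]
force: [-0.3, -0.0, 1.1]
gripper_width: 0.0854
```

Call:
move_arm(series=[[-1,0,0,9,0],[-1,0,0,9,0],[0.6,0,0,9,0],[1,0,0,9,0],[1,0,0,9,0]], force=60)

```text
time_s: 6.33
ee_pos: [0.634, -0.1329, 0.1043]
tool_rot: [-3.141, 0.002, 3.082]
force: [0.2, -0.6, 0.8]
gripper_width: 0.0515
```

Call:
move_arm(series=[[1,0,0,0,0],[1,0,0,0,0],[1,0,0,0,0],[1,0,0,0,0],[1,0,0,0,0]])

```text
time_s: 6.75
ee_pos: [0.6335, -0.1324, 0.1034]
tool_rot: [3.141, 0.001, 3.082]
force: [0.1, 3.1, 6.0]
gripper_width: 0.0126
```

```bash
python3 -c "
from h import *; to([.633,-.133,.19],3.08)"
```

```text
t 6.75 ee [ 0.6335 -0.1324  0.1034] rpy [3.1413e+00 8.0000e-04 3.0824e+00] F [0.1 3.1 6. ] w 0.0126 q6 -0.27
shift mm [  0.4  -0.6 -86.6] turn 0.002
```

Call:
move_arm(series=[[1,0,0,-15,0],[1,0,0,-40,0],[1,0,0,-70,0],[1,0,0,-100,0],[1,0,0,-120,0]])

```text
time_s: 7.17
ee_pos: [0.6333, -0.1328, 0.2254]
tool_rot: [-3.141, 0.001, 3.082]
force: [0.5, 1.0, -1.8]
gripper_width: 0.0129
```

```bash
python3 -c "
from h import *; to([.583,.245,.223],3.14+.028)"
```

```text
t 7.17 ee [ 0.6333 -0.1328  0.2254] rpy [-3.1409e+00  1.4000e-03  3.0822e+00] F [ 0.5  1.  -1.8] w 0.0129 q6 -0.27
shift mm [ 72.7 374.1   2.1] turn -0.086
```

Call:
move_arm(series=[[1,3,30,0,-0.03],[1,6,70,0,-0.06],[1,9,110,0,-0.086],[1,12,150,0,-0.086],[1,15,190,0,-0.086]])

```text
time_s: 7.58
ee_pos: [0.629, 0.0595, 0.2227]
tool_rot: [-3.141, -0.001, -3.115]
force: [0.5, 0.0, -2.2]
gripper_width: 0.0131
```

```bash
python3 -c "
from h import *; to([.63,.245,.223],3.14+.028)"
```

```text
t 7.58 ee [0.629  0.0595 0.2227] rpy [-3.1414e+00 -6.0000e-04 -3.1153e+00] F [ 0.5  0.  -2.2] w 0.0131 q6 -0.06
shift mm [ -5.9 185.4  -0.3] turn -6.283
```

Call:
move_arm(series=[[1,0,40,0,0],[1,0,80,0,0],[1,0,120,0,0],[1,-3,160,0,0],[1,-6,185,0,0]])

```text
time_s: 8.0
ee_pos: [0.6297, 0.2466, 0.2225]
tool_rot: [3.141, -0.001, -3.113]
force: [0.6, 0.1, -2.3]
gripper_width: 0.0132
```

Call:
move_arm(series=[[1,0,0,0,0],[1,0,0,0,0],[1,0,0,0,0]])

```text
time_s: 8.25
ee_pos: [0.6305, 0.2427, 0.2225]
tool_rot: [-3.141, -0.001, -3.115]
force: [0.2, -0.6, -2.1]
gripper_width: 0.0131
```

```bash
python3 -c "
from h import *
f=snap('wrist','w4'); to([.583,.245,.223],-3.115)
a=proj('w4',[[.583,.245,.1]]);print(a)
cv2.imwrite('pics/w4c.png',cv2.resize(f['frame'][40:250,140:420],(800,600),interpolation=cv2.INTER_CUBIC))
"
```

```text
t 8.3 ee [0.6306 0.2422 0.2227] rpy [-3.1412e+00 -5.0000e-04 -3.1157e+00] F [ 0.4 -0.7 -2.5] w 0.0126 q6 0.22
shift mm [47.5  4.  -0.2] turn -0.001
[[283.71021649 143.22503833]]
```

View pics/w4c.png

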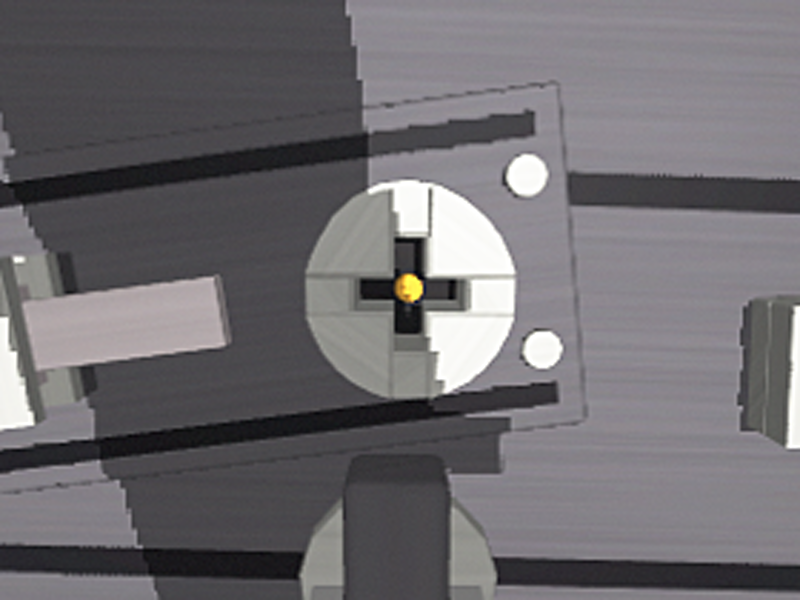

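The socket face is centred at about (411,290) with its slots square to the image. The key's bar end is centred at about (396,458–490), and its collar below spans x 300 to 497.

Run:
```python
from h import *
s=800/280
c=lambda p: (np.array(p,float)+.5)/s-.5+[140,40]
print('sock',onz('w4',c([[411,290]]),.1).round(4))
for a,b in [((305,275),(517,274)),((308,314),(515,316)),((391,190),(389,390)),((431,190),(437,390))]:
    P=onz('w4',c([a,b]),.1); d=P[1]-P[0]; print(((np.degrees(np.arctan2(d[1],d[0]))+45)%90-45).round(2))
print('bar',onz('w4',c([[344,490],[447,490],[344,590],[451,590],[396.5,457]]),.249).round(4))
print('collar l/r',onz('w4',c([[301,570],[497,570]]),.196).round(4))
print('plunger',onz('w4',c([[408,288]]),.07).round(4))
f=cv2.imread('pics/w4.png'); cv2.imwrite('pics/w4d.png',cv2.resize(f[190:310,200:360],(800,600),interpolation=cv2.INTER_CUBIC))
```

```text
sock [[0.5814 0.2448 0.1   ]]
1.87
1.06
0.92
3.89
bar [[0.5972 0.2347 0.249 ]
 [0.5968 0.2477 0.249 ]
 [0.6107 0.2349 0.249 ]
 [0.6103 0.2487 0.249 ]
 [0.5927 0.2412 0.249 ]]
collar l/r [[0.6278 0.2241 0.196 ]
 [0.6268 0.261  0.196 ]]
plunger [[0.5827 0.2444 0.07  ]]
```

View pics/w4d.png

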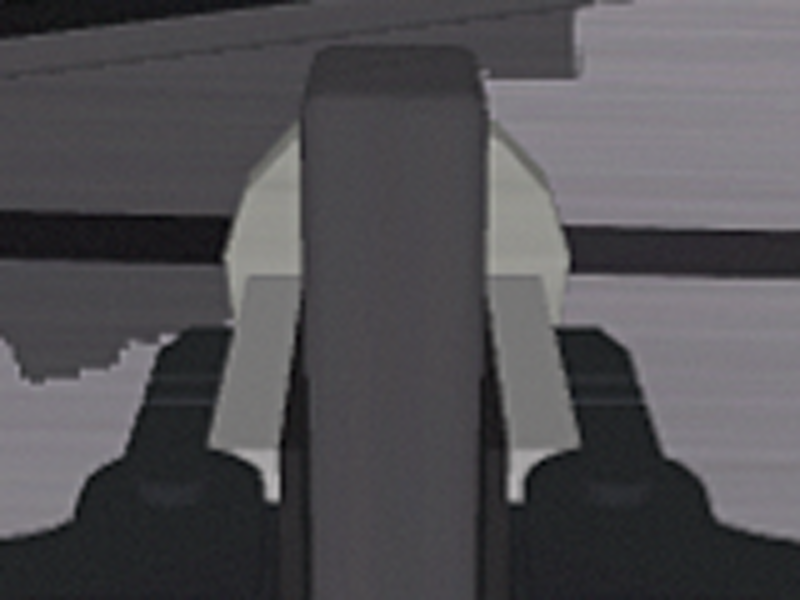

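The close crop shows the bar's end face between rows 45 and 94. The top edge is at row 94, spanning x 303 to 488; the collar spans x 227 to 570.

Run:
```python
from h import *
c=lambda p: (np.array(p,float)+.5)/5-.5+[200,190]
print(onz('w4',c([[303,94],[488,94],[395.5,94],[309,45],[476,45],[392.5,45]]),[.249]*3+[.231]*3).round(4))
print('collar',onz('w4',c([[227,258],[570,258]]),.196).round(4))
print(onz('w4',c([[395.5,94]]),.249)+[.035,0,0])
```

```text
[[0.5961 0.2347 0.249 ]
 [0.5958 0.248  0.249 ]
 [0.596  0.2414 0.249 ]
 [0.5968 0.2342 0.231 ]
 [0.5964 0.248  0.231 ]
 [0.5966 0.2411 0.231 ]]
collar [[0.629  0.2241 0.196 ]
 [0.628  0.2611 0.196 ]]
[[0.63096276 0.24135041 0.249     ]]
```

Call:
move_arm(series=[[1,25,2,0,0],[1,48.7,3.5,0,0],[1,48.7,3.5,20,0],[1,48.7,3.5,38,0],[1,48.7,3.5,43,0]])

```text
time_s: 8.72
ee_pos: [0.5808, 0.2438, 0.1781]
tool_rot: [-3.141, -0.002, -3.116]
force: [-0.2, -0.4, -3.1]
gripper_width: 0.0131
```

Call:
move_arm(series=[[1,0,0,0,0],[1,0,0,0,0],[1,0,0,2,0],[1,0,0,4,0],[1,0,0,6,0]])

```text
time_s: 9.13
ee_pos: [0.5822, 0.2452, 0.1743]
tool_rot: [3.141, 0.001, -3.115]
force: [-0.5, -0.4, -2.2]
gripper_width: 0.0134
```

```bash
python3 -c "
from h import *; to([.582,.2446,.1354],-3.115)"
```

```text
t 9.13 ee [0.5822 0.2452 0.1743] rpy [ 3.1414e+00  9.0000e-04 -3.1151e+00] F [-0.5 -0.4 -2.2] w 0.0134 q6 0.24
shift mm [ 0.3 -0.6 38.9] turn -0.0
```

Call:
move_arm(series=[[1,0,-0.3,2,0],[1,0,-0.3,4,0],[1,0,-0.3,6,0],[1,0,-0.3,8,0],[1,0,-0.3,8,0]])

```text
time_s: 9.55
ee_pos: [0.5816, 0.2449, 0.1655]
tool_rot: [-3.141, -0.001, -3.115]
force: [-0.0, 0.4, -2.6]
gripper_width: 0.013
```

Call:
move_arm(series=[[1,0,0,4,0],[1,0,0,8,0],[1,0,0,12,0],[1,0,0,16,0],[1,0,0,18,0]])

```text
time_s: 9.97
ee_pos: [0.5816, 0.2449, 0.1472]
tool_rot: [-3.141, -0.001, -3.115]
force: [0.3, 0.3, -3.1]
gripper_width: 0.0131
```

Call:
move_arm(series=[[1,0,0,2,0],[1,0,0,4,0],[1,0,0,6,0],[1,0,0,8,0],[1,0,0,10,0]], force=90)

```text
time_s: 10.38
ee_pos: [0.582, 0.245, 0.1382]
tool_rot: [3.141, 0.001, -3.115]
force: [-1.1, -0.6, 5.8]
gripper_width: 0.0126
```

Call:
move_arm(series=[[1,0,0,1,0],[1,0,0,2,0],[1,0,0,3,0],[1,0,0,3,0],[1,0,0,3,0]])

```text
time_s: 10.8
ee_pos: [0.5821, 0.2451, 0.1355]
tool_rot: [3.141, 0.001, -3.115]
force: [-1.2, -1.0, 7.3]
gripper_width: 0.0125
```

Call:
move_arm(series=[[1,0,0,0.7,0],[1,0,0,1.4,0],[1,0,0,1.4,0],[1,0,0,1.4,0]])

```text
time_s: 11.13
ee_pos: [0.5822, 0.2451, 0.1354]
tool_rot: [3.141, 0.002, -3.115]
force: [-6.8, -1.9, 22.0]
gripper_width: 0.0125
```

```bash
python3 -c "
from h import *
f=snap('side','s2'); to([.582,.2446,.1354],-3.115)
a=proj('s2',[[.582,.245,.1],[.604,.105,.093]]);print(a)
u,v=a.mean(0).astype(int)
cv2.imwrite('pics/s2c.png',cv2.resize(f['frame'][v-60:v+60,u-80:u+80],(800,600),interpolation=cv2.INTER_CUBIC))"
```

```text
t 11.18 ee [0.5822 0.2451 0.1354] rpy [ 3.1409e+00  2.4000e-03 -3.1149e+00] F [-8.1 -1.6 22.2] w 0.0122 q6 0.24
shift mm [ 0.2 -0.5  0. ] turn 0.0
[[272.96365073 277.62469661]
 [270.41456758 236.1955886 ]]
```

View pics/s2c.png

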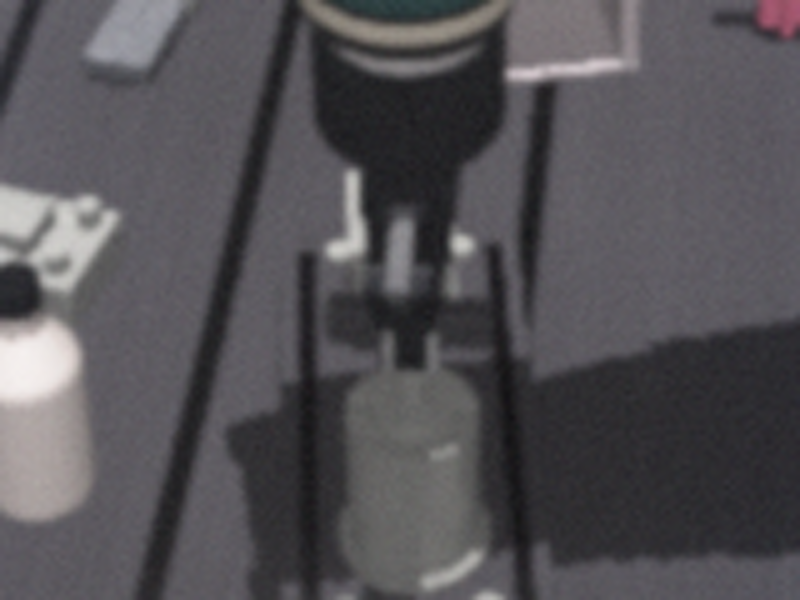

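The key is upright in the fingers with its collar down on the socket's face near (410,390). The force is steady at 22 N, so I'm handing in.

```bash
python3 -c "
from h import *
print(arm.close_job()); to([.582,.2446,.1354],-3.115)"
```

```text
the job is handed in; nothing more can be done
None
the job is handed in; nothing more can be done
```

I pushed the pin down, put the T-handled key into the socket and handed the job in at about 11.2 s. The arm was still gripping the key and pressing it home. No verdict is reported.

- **Pin:** the shut fingertips stopped at z = 0.093 m, the seated height, and the force rose to 15 N.
- **Key lift:** I gripped the key across the T bar and lifted it about 120 mm, clear of the stand.
- **Key in the socket:** it went into the slots with no side force, and the plunger's push then showed as it went down. The tool stopped at z = 0.1354 m, the height I had worked out for the collar on the face, and the force rose from 7 N to 22 N.
- **Last check:** the tool tilt was under 0.003 rad and the finger opening 12 mm. It was within about 1 mm of my estimate of the socket axis. The side picture showed the key upright with its collar on the socket.
- **Disagreements:** the camera estimates of the socket and pin positions differed by up to about 10 mm. I relied on the close wrist views, which agreed with each other to about 2 mm. A sideways force of about 8 N remained at the end.
- **Not checked:** the plunger's travel can't be seen, so I inferred it from height and force. I sent no move towards the other loose things, but took no final picture of all of them.

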